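# Get the middle storage box out of the stack

### The job

Three lidded storage boxes stand stacked on the worktop. Get the middle one out: lift the top box off and set it aside, put the middle box down wholly on the chopping board, then stack the top box neatly back, square on the bottom box, which stays where it is. Keep the boxes upright and set them down gently rather than dropping them.

Things in the scene. Friction and masses are not known exactly. Their poses are not given: they have to be found in the camera images.
- box_top: White ceramic storage box, a plain oblong with a flat flush pale-wood lid (lid fixed, does not come off): 56 wide (own x) x 100 long (own y) x 45 mm high, about 220 g. Origin: centre of its underside; z up through the lid. At first the uppermost of the stack, its underside 105 mm above the worktop. Across its 56 mm width is the grasp. It may be set aside on free worktop or on one end of the board.
- box_middle: White ceramic storage box, a plain oblong with a flat flush pale-wood lid (lid fixed, does not come off): 56 wide (own x) x 100 long (own y) x 45 mm high, about 220 g. Origin: centre of its underside; z up through the lid. The box to take out: second in the stack, its underside 60 mm above the worktop; same shape as the top one. The boxes are not fastened to one another, only rest there.
- box_bottom: White ceramic storage box, a plain oblong with a flat flush pale-wood lid (lid fixed, does not come off): 56 wide (own x) x 100 long (own y) x 60 mm high, about 400 g. Origin: centre of its underside; z up through the lid. Lowest of the stack, slightly taller than the other two, standing on the worktop (z = 0). Its sides are flush with those of the boxes above, so fingers reaching more than 45 mm below the middle box's lid also grip this one.
- board: Wooden chopping board lying flat on the worktop, fixed and empty: 190 (own x) x 270 (own y) x 20 mm thick. Its long side runs roughly away from the robot. Origin: centre of its underside; the top is 20 mm above it. Board and stack stand side by side, either one on the left.
Things that resemble listed ones, but are neither listed nor needed, are in the scene too. Leave any orange look-alike of the box_top alone.

How it is judged:
On the way, in this order (a step that is already met when the one before it is completed fails the run):
1. the top box is clear of the stack (its centre over 80 mm sideways from the bottom box's) while the middle box is still on the bottom one (horizontal distance between box_top and box_bottom above 0.08 m and horizontal distance between box_middle and box_bottom below 0.025 m and z of box_middle in the frame of box_bottom between 0.052 and 0.068 m), for 0.2 s.
2. the middle box lies upright and at rest on the board, the top box still off the stack (x of box_middle in the frame of board between -0.067 and 0.067 m and y of box_middle in the frame of board between -0.107 and 0.107 m and z of box_middle in the frame of board between 0.012 and 0.028 m and angle between box_middle's own z axis and vertical below 0.12 rad and linear speed of box_middle below 0.02 m/s and angular speed of box_middle below 0.2 rad/s and horizontal distance between box_top and box_bottom above 0.08 m), for 0.2 s.
At the end, for the whole second after the job is handed in: The middle box stands upright on the board, its centre at least 28 mm inside the board's edges; the top box rests directly on the bottom box, centred within 15 mm and square within 10 degrees (either way round); the bottom box stands upright within 20 mm of where it began; all at rest (x of box_middle in the frame of board between -0.067 and 0.067 m and y of box_middle in the frame of board between -0.107 and 0.107 m and z of box_middle in the frame of board between 0.012 and 0.028 m and angle between each of box_middle, box_bottom, box_top's own z axis and vertical below 0.12 rad and linear speed of each of box_middle, box_top below 0.02 m/s and angular speed of each of box_middle, box_top below 0.2 rad/s and distance of box_bottom from where it was at the start of the episode below 0.02 m and horizontal distance between box_top and box_bottom below 0.015 m and z of box_top in the frame of box_bottom between 0.052 and 0.068 m and angle between the x axis of box_top and the x axis of box_bottom, either way round below 0.18 rad); the robot touches nothing.
It fails at once if a box is tipped over (more than 35 degrees from upright) (angle between any of box_top, box_middle, box_bottom's own z axis and vertical above 0.61 rad).
It fails at once if a box is dropped (it falls free of the fingers at over 0.8 m/s, a drop of more than about 30 mm) ((linear speed of box_top above 0.8 m/s and contact force between box_top and the fingers below 0.1 N) or (linear speed of box_middle above 0.8 m/s and contact force between box_middle and the fingers below 0.1 N)).
It also fails if it takes over 62 s, if anything falls off the work surface, if the arm or the gripper's body presses on something with over 40 N, if the wrist force passes 120 N, or if a joint passes its speed limit or range.

### The arm

A 7-joint arm with a two-finger parallel gripper is mounted at the origin on a cart in front of the work surface, level with it; the furniture and walls round the work are solid. World frame = base frame: x ahead of the robot, y to its left, z up, the work surface at z = 0. Lengths are in m, angles in rad, forces in N, time in s.
With the tool pointing down it reaches from about 0.425 to 0.875 m from the base axis. Payload 4.7 kg.
Tool frame: the origin (TCP) lies midway between the tips of the shut fingers; the grasp point (between the pads) lies 19 mm behind it (ctrl.grip_point_offset is the distance from the TCP to the grasp point, in m); z points along the fingers, y is the line along which they close (so a half turn about z gives the same grasp; the last joint's range is limited). The gripper opens to 87 mm and grips with 3 to 60 N. Pads are 19 mm wide; open, the fingers measure 117 mm over their backs; the gripper's body (75 mm by 190 mm) begins 51 mm behind the grasp point.
Start: joints at [-1.154, 0.321, -0.07, 1.45, 0.023, 1.371, -0.057], TCP at [0.255, 0.598, 0.223] pointing down, gripper open.
Joint ranges: [-2.86, 2.86], [-0.3, 2.09], [-1.38, 1.24], [0.06, 2.45], [-1.56, 4.7], [0.09, 2.05], [-2.69, 2.69]. Speed limits (rad/s): [2.57, 2.57, 3.14, 3.14, 3.14, 3.14, 3.14].

### API

Orientations are given as a rotation vector (axis times angle).
In Python, from bench import ctrl gives the robot as it stands.
- The arm moves only by the tool move_arm, never from a script. Its argument "increments" is text: rows parted by semicolons, each of 7 numbers parted by spaces: the shift along the world's x, y, z in mm, then the turn, a rotation vector about the world's x, y, z in degrees, then the closure in counts, from 0 (fully open) to 255 (shut). A call has exactly 8 rows; each row shifts and turns the commanded pose from where the row before left it; what a row does not reach is not made up. A row lasts 1/12 s, in which the tool goes at most 41.7 mm and 7.16 degrees, less where a joint would pass 70% of its speed; a pose out of reach is approached as far as the arm can. A call with a gripper value outside its range is refused whole. The fingers move at their own pace and stop on an object; "grip_force" is the grip in N (left out, the last holds). Time passes only in rows, so rows that do not move let the fingers close, or fill a call up. It gives the time, the measured TCP pose, the force, the opening and the grip force at its end, in the units of the state.
- ctrl.get_state(): the state, without advancing time (a new reading comes with each control period).
- ctrl.get_image(name): name is "side" or "top"; returns a dict with "frame" (400x640x3 uint8, red, green, blue), "depth" (400x640 float32, m along the optical axis (not along the pixel's ray), 0 where there is no reading), "fx", "fy", "cx", "cy" (pixels), "position" and "orientation" of the camera in the world. Camera axes: x right, y down, z forward; pixel columns grow to the right and rows downward; lengths in m; the calibration is good to about 2 mm. A picture is of the moment at which its call begins.
- ctrl.close_job(): hands the job in; it is judged then, once.
Trained networks look in a picture, given as the dict that the camera call returned (one of the last four; its "shot" number tells which), for a name from the list of things; names that differ only in an ending like _2 or _b are one class to them, and where a whole thing is asked for, a point or a joint stands for the part that bears it (a point fixed in the world has none). Each returns a list of dicts, best first, with "score" (0 to 1); they miss things now and then, are a little off and sometimes report something else, mostly with a low value. They report only what shows in the picture. A call takes as long as a camera call. They do not tell look-alikes from the thing itself.
- ctrl.find_in(target, picture): "centre" ([x, y, z] in m, in world coordinates, good to about 4 mm: the middle of the surface that is visible of it).
- ctrl.silhouettes(target, picture): "region" (400x640 bool, what is visible of it).
The state is a dict: "time": time; "joint_positions": joint angles; "qd": joint speeds; "joint_torque": joint torques, N m; "position": TCP position; "tool_rot": TCP orientation; "ft_force": force on the tool from outside, world axes, zero at the start; "torque": the same for the moment, N m; "grip_width": opening from 0.0 (shut) to 1.0 (fully open); "grip_force": force on a finger pad.
Only numpy, scipy, OpenCV 4.12 (cv2) and the standard library are available. Lean on these libraries where they do the work, as an engineer would, in place of code of your own. Each camera call takes 0.05 s, during which the arm holds its last target. There are 200 camera calls.

## Working session

There is one attempt and no reset: what is moved stays moved. The work goes in short steps, Python scripts to look and compute and a tool call to move; the robot and the scene stay as the last step left them, time stands still between calls to the robot, and variables do not carry over. Pictures are saved under pics/ and viewed, at most 10 in all, crops included, and the job is handed in when it is done.

Besides the shell and the picture viewer there is one more tool, called after "Request:" as name(argument=value, ...), one argument or row to a line, values as JSON. move_arm: Moves the arm, as the interface text tells. Its arguments: {"type":"object","properties":{"increments":{"type":"string"},"grip_force":{"type":"number"}},"required":["increments"]}

```bash
mkdir -p pics; cat > h.py <<'E'
import numpy as np, cv2
from scipy.spatial.transform import Rotation as R
from bench import ctrl
def rot(o):
    o=np.array(o,float)
    if o.shape==(3,3): return o
    return (R.from_rotvec(o) if o.size==3 else R.from_quat(o)).as_matrix()
def cloud(p):
    d=p["depth"]; v,u=np.mgrid[:400,:640]
    c=np.stack([(u-p["cx"])/p["fx"]*d,(v-p["cy"])/p["fy"]*d,d],-1)
    w=c@rot(p["orientation"]).T+np.array(p["position"]); w[d==0]=np.nan
    return w
def save(p,n,crop=None,s=1):
    f=p["frame"][:,:,::-1]
    if crop: f=f[crop[1]:crop[3],crop[0]:crop[2]]
    cv2.imwrite("pics/"+n,cv2.resize(f,None,fx=s,fy=s,interpolation=cv2.INTER_CUBIC))
def rect(w,m,z0,z1):
    k=m&(w[...,2]>z0)&(w[...,2]<z1); k=cv2.erode(k.astype(np.uint8),np.ones((2,2)))>0
    q=w[k]; r=cv2.minAreaRect((q[:,:2]*1000).astype(np.float32)); return r,len(q),np.median(q[:,2])
E
python3 - <<'E'
from h import *
t=ctrl.get_image("top"); s=ctrl.get_image("side")
save(t,"t0.png");save(s,"s0.png")
print(t["position"],s["position"],t["orientation"])
w=cloud(t); np.save("w0.npy",w)
for n in ["box_top","board"]:
    for p,l in((t,"top"),(s,"side")):
        for r in ctrl.find_in(n,p): print(n,l,np.round(r["centre"],3),round(r["score"],2))
for r in ctrl.silhouettes("box_top",t)+ctrl.silhouettes("board",t):
    m=r["region"]; v,u=np.where(m); z=np.nanmedian(w[m][:,2]); print(round(r["score"],2),u.mean(),v.mean(),z,rect(w,m,z-.006,z+.006))
st=ctrl.get_state(); print(st)
E
```

```text
[ 0.32669686 -0.01502813  0.93962094] [0.41545451 0.69860905 0.56160008] [-2.25318646  1.95104287 -0.20284094]
box_top top [ 0.561 -0.131  0.152] 0.87
box_top top [ 0.426 -0.072  0.047] 0.76
box_top side [ 0.561 -0.106  0.147] 0.6
box_top side [ 0.424 -0.059  0.04 ] 0.57
board top [0.54  0.146 0.016] 0.71
board side [0.541 0.164 0.02 ] 0.93
board side [ 0.557 -0.097  0.033] 0.28
0.86 406.3488160291439 177.9285063752277 0.15013511242519745 (((559.5089721679688, -131.04302978515625), (97.07914733886719, 54.34938049316406), 60.351478576660156), 1721, np.float64(0.15048183662873338))
0.64 358.799667036626 257.1581576026637 0.045170366018242425 (((424.0391845703125, -75.00621795654297), (97.35311126708984, 54.37065124511719), 33.1734733581543), 1510, np.float64(0.04547825740503364))
0.55 256.1559139784946 184.90814132104455 0.019148867037873107 (((542.3297119140625, 141.138671875), (187.9567108154297, 268.0257263183594), 87.30547332763672), 12458, np.float64(0.01914730469802589))
{'time': 0.4, 'joint_positions': array([-1.15388042,  0.32112577, -0.07006057,  1.45064469,  0.02261687,
        1.37079181, -0.05689982]), 'qd': array([-0.00014329, -0.00176727,  0.00119137, -0.00130625, -0.0021739 ,
       -0.0015497 , -0.0004643 ]), 'joint_torque': array([-5.19720943e-04, -4.90453863e+01, -4.02677665e-01, -3.12295532e+01,
       -6.36235066e-02,  3.62868200e-02,  6.08405503e-05]), 'position': array([0.25484096, 0.59790799, 0.22243174]), 'tool_rot': array([ 6.28482394e-01,  3.07804482e+00, -3.03137800e-04]), 'ft_force': array([-0.34992025, -0.22238558, -0.02592707]), 'torque': array([-0.02359474,  0.04187391,  0.02305137]), 'grip_force': 0.0, 'grip_width': 1.005505085639653}
```

View pics/t0.png

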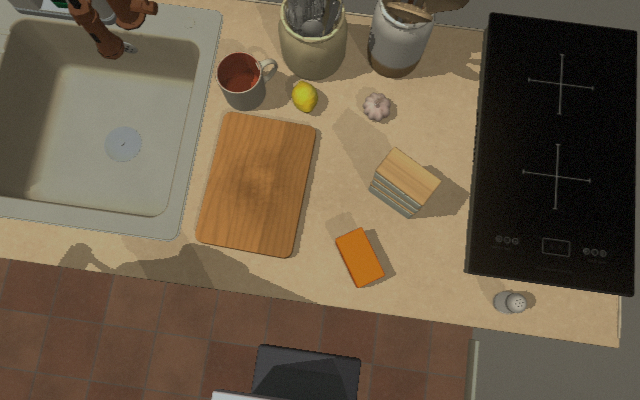

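View pics/s0.png

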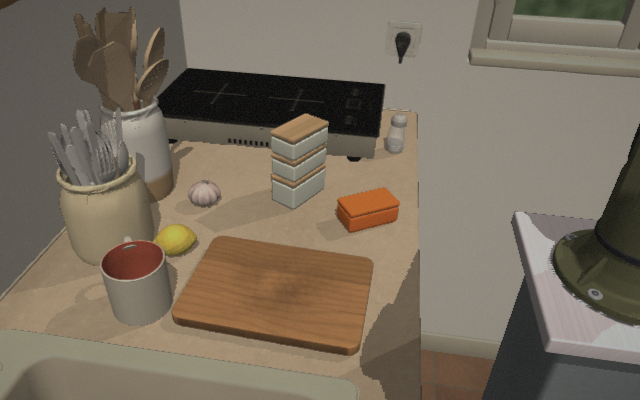

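```bash
python3 - <<'E'
from h import *
t=ctrl.get_image("top"); save(t,"c0.png",(320,110,500,320),2.5)
w=cloud(t)
for a in (cv2.boxPoints(((559.5,-131),(100,56),60.35)),cv2.boxPoints(((542.3,141.1),(190,270),87.3))): print(a.round())
T=rot(ctrl.get_state()["tool_rot"]); print(T.round(3))
# obstacles: heights map coarse
ok=np.isfinite(w[...,2])
for x in range(300,820,40):
    print(x,[int(1000*np.max(w[ok&(abs(w[...,0]*1000-x)<20)&(abs(w[...,1]*1000-y)<20)][:,2],initial=0)) for y in range(-360,640,40)])
E
```

```text
[[ 510. -161.]
 [ 559. -188.]
 [ 609. -101.]
 [ 560.  -74.]]
[[403.  53.]
 [673.  40.]
 [682. 230.]
 [412. 242.]]
[[-0.92   0.392  0.   ]
 [ 0.392  0.92  -0.   ]
 [-0.    -0.    -1.   ]]
300 [0, 0, 0, 0, 0, 0, 0, 0, 0, 0, 0, 0, 0, 0, 0, 0, 0, 0, 0, 0, 0, 0, 0, 0, 0]
340 [4, 5, 5, 4, 4, 5, 5, 5, 5, 4, 5, 5, 6, 4, 4, 4, 4, 5, 4, 5, 6, 4, 5, 6, 4]
380 [91, 88, 5, 6, 5, 5, 47, 50, 46, 5, 4, 5, 6, 4, 4, 5, 4, 4, 4, 4, 4, 5, 6, 5, 5]
420 [82, 83, 82, 5, 6, 5, 49, 50, 49, 4, 24, 23, 24, 25, 23, 24, 10, 10, 10, 11, 11, 10, 9, 10, 10]
460 [81, 82, 81, 4, 5, 4, 6, 49, 50, 5, 23, 25, 23, 23, 23, 24, 9, 9, 10, 10, 8, 10, 9, 9, 10]
500 [82, 82, 82, 5, 5, 152, 5, 43, 5, 5, 24, 23, 23, 22, 23, 24, 12, 10, 0, 0, 0, 0, 0, 0, 0]
540 [82, 82, 82, 5, 152, 154, 154, 152, 6, 5, 23, 23, 24, 23, 23, 24, 10, 10, 0, 0, 0, 0, 0, 0, 0]
580 [82, 82, 82, 4, 150, 153, 154, 154, 5, 5, 23, 24, 23, 23, 24, 23, 9, 10, 0, 0, 0, 0, 0, 0, 0]
620 [83, 81, 82, 4, 5, 4, 152, 151, 5, 4, 24, 23, 23, 23, 24, 24, 11, 10, 0, 0, 0, 0, 0, 0, 0]
660 [83, 82, 82, 5, 5, 5, 5, 4, 5, 5, 24, 24, 23, 23, 24, 23, 10, 11, 0, 0, 0, 0, 0, 0, 0]
700 [83, 82, 81, 5, 5, 5, 6, 56, 40, 5, 45, 53, 5, 90, 93, 93, 11, 10, 0, 0, 0, 0, 0, 0, 0]
740 [82, 81, 81, 5, 5, 5, 5, 58, 46, 5, 48, 55, 36, 92, 13, 92, 9, 9, 0, 0, 196, 221, 0, 0, 0]
780 [81, 81, 82, 5, 5, 5, 265, 269, 255, 6, 192, 202, 207, 92, 92, 92, 11, 11, 0, 0, 197, 215, 0, 0, 0]
```

View crop.

Top view: the stack with its wood lid is at about (405,180), the orange look-alike at (360,257), and the board at (256,185). The mug, lemon and jars lie beyond. Candidates for box_top are the wood-lidded stack top at (405,180) and the orange box at (360,257). I choose the stack, since its underside is at 105 mm and it is white ceramic. The side view confirms three white boxes at (300,160).

View pics/c0.png

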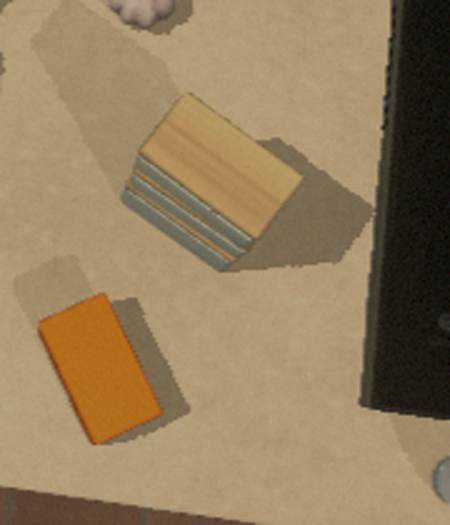

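The crop shows the wood lid at crop (220,165) with white tiers below it, so this is the real stack. The orange box at crop (100,370) is the decoy. I'm approaching now: total shift (+305, -729) mm and a turn of -96.5°.

Request:
move_arm(
  increments="12.7 -30.4 0 0 0 -4.02 0;12.7 -30.4 0 0 0 -4.02 0;12.7 -30.4 0 0 0 -4.02 0;12.7 -30.4 0 0 0 -4.02 0;12.7 -30.4 0 0 0 -4.02 0;12.7 -30.4 0 0 0 -4.02 0;12.7 -30.4 0 0 0 -4.02 0;12.7 -30.4 0 0 0 -4.02 0",
  grip_force=25,
)

```text
time: 1.12
position: [0.3568, 0.3533, 0.2228]
tool_rot: [1.461, 2.781, 0.001]
ft_force: [1.0, 0.4, 0.4]
grip_width: 1.001
grip_force: 0.0
```

Request:
move_arm(
  increments="12.7 -30.4 0 0 0 -4.02 0;12.7 -30.4 0 0 0 -4.02 0;12.7 -30.4 0 0 0 -4.02 0;12.7 -30.4 0 0 0 -4.02 0;12.7 -30.4 0 0 0 -4.02 0;12.7 -30.4 0 0 0 -4.02 0;12.7 -30.4 0 0 0 -4.02 0;12.7 -30.4 0 0 0 -4.02 0",
)

```text
time: 1.78
position: [0.4584, 0.11, 0.223]
tool_rot: [2.174, 2.267, 0.002]
ft_force: [1.1, -0.5, -0.4]
grip_width: 0.997
grip_force: 0.0
```

Request:
move_arm(
  increments="12.7 -30.4 0 0 0 -4.02 0;12.7 -30.4 0 0 0 -4.02 0;12.7 -30.4 0 0 0 -4.02 0;12.7 -30.4 0 0 0 -4.02 0;12.7 -30.4 0 0 0 -4.02 0;12.7 -30.4 0 0 0 -4.02 0;12.7 -30.4 0 0 0 -4.02 0;0 0 0 0 0 0 0",
)

```text
time: 2.45
position: [0.5478, -0.1092, 0.2231]
tool_rot: [2.663, 1.657, -0.002]
ft_force: [-0.7, -1.2, 0.5]
grip_width: 0.997
grip_force: 0.0
```

```bash
python3 - <<'E'
from h import *
s=ctrl.get_state(); T=rot(s["tool_rot"]); print(s["position"],np.degrees(np.arctan2(T[1,1],T[0,1])),T[:,2].round(4),s["joint_positions"].round(2))
p=ctrl.get_image("side"); w=cloud(p)
for r in ctrl.silhouettes("box_top",p)[:3]:
    m=r["region"]; print(r["score"],rect(w,m,.143,.158) if (m&(w[...,2]>.143)).any() else 0)
E
```

```text
[ 0.54777811 -0.10919707  0.22306611] -26.21567104834987 [ 0.0019 -0.0053 -1.    ] [-0.43  0.13  0.64  1.7  -0.08  1.33 -0.24]
0.78 (((560.188232421875, -123.91993713378906), (97.34135437011719, 52.41817855834961), 59.90248107910156), 822, np.float64(0.14982188730165208))
0.68 0
```

Request:
move_arm(
  increments="6 -10 0 0 0 -1.9 0;6 -10 0 0 0 -1.9 0;0 0 -8 0 0 0 0;0 0 -15 0 0 0 0;0 0 -15 0 0 0 0;0 0 -15 0 0 0 0;0 0 -10 0 0 0 0;0 0 0 0 0 0 0",
)

```text
time: 3.22
position: [0.5572, -0.1205, 0.1568]
tool_rot: [-2.709, -1.586, 0.006]
ft_force: [-0.4, 1.5, 0.4]
grip_width: 1.001
grip_force: 0.0
```

```bash
python3 - <<'E'
from h import *
s=ctrl.get_state(); T=rot(s["tool_rot"]); print(s["position"],np.degrees(np.arctan2(T[1,1],T[0,1])),s["ft_force"])
p=ctrl.get_image("side"); save(p,"s1.png",(200,60,400,240),3)
E
```

```text
[ 0.55721153 -0.12045946  0.15683612] -29.30379431046499 [-0.3928716   1.46037762  0.37179083]
```

View pics/s1.png

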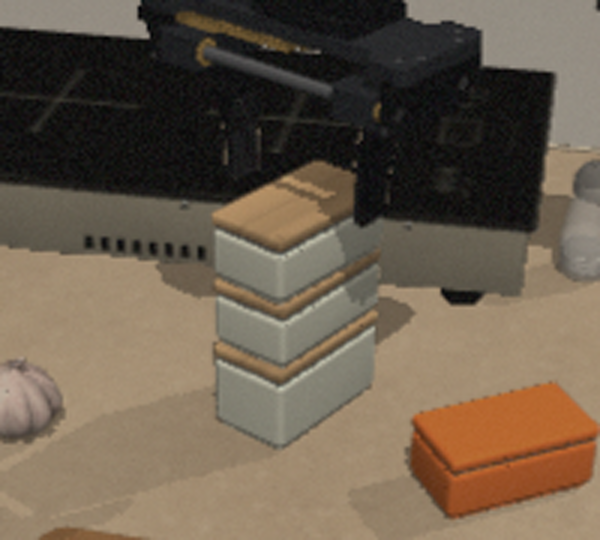

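The fingers (crop pixels (240,150) and (370,190)) hang either side of the top lid at about (300,205). I finish the offset and descend.

Request:
move_arm(
  increments="2 -8 0 0 0 0 0;0 0 -10 0 0 0 0;0 0 -10 0 0 0 0;0 0 -10 0 0 0 0;0 0 -10 0 0 0 0;0 0 -5 0 0 0 0;0 0 0 0 0 0 0;0 0 0 0 0 0 0",
)

```text
time: 3.93
position: [0.5607, -0.1291, 0.1141]
tool_rot: [-2.711, -1.587, 0.001]
ft_force: [-0.4, 0.3, 0.5]
grip_width: 1.003
grip_force: 0.0
```

Request:
move_arm(
  increments="0 0 0 0 0 0 120;0 0 0 0 0 0 160;0 0 0 0 0 0 200;0 0 0 0 0 0 255;0 0 0 0 0 0 255;0 0 0 0 0 0 255;0 0 0 0 0 0 255;0 0 0 0 0 0 255",
)

```text
time: 4.6
position: [0.5613, -0.1294, 0.1149]
tool_rot: [2.711, 1.586, 0.001]
ft_force: [1.4, -1.3, 0.6]
grip_width: 0.641
grip_force: 24.9
```

Request:
move_arm(
  increments="0 0 2 0 0 0 255;0 0 5 0 0 0 255;0 0 10 0 0 0 255;0 0 10 0 0 0 255;0 0 8 0 0 0 255;5 8 0 0 0 0 255;10 18 0 0 0 0 255;12 22 0 0 0 0 255",
)

```text
time: 5.27
position: [0.5882, -0.082, 0.1503]
tool_rot: [2.714, 1.582, 0.001]
ft_force: [1.5, 0.4, -1.9]
grip_width: 0.642
grip_force: 24.9
```

Request:
move_arm(
  increments="12 22 0 0 0 0 255;12 22 0 0 0 0 255;7 12 0 0 0 0 255;0 0 0 0 0 0 255;0 0 -10 0 0 0 255;0 0 -20 0 0 0 255;0 0 -20 0 0 0 255;0 0 0 0 0 0 255",
)

```text
time: 5.93
position: [0.6149, -0.0272, 0.095]
tool_rot: [-2.711, -1.582, 0.012]
ft_force: [-2.0, 1.0, -2.4]
grip_width: 0.639
grip_force: 24.9
```

```bash
python3 - <<'E'
from h import *
s=ctrl.get_state(); T=rot(s["tool_rot"]); print(s["position"],np.degrees(np.arctan2(T[1,1],T[0,1])),s["ft_force"])
p=ctrl.get_image("side"); save(p,"s2.png",(200,60,400,240),3)
E
```

```text
[ 0.61491404 -0.02719747  0.094975  ] -29.48604121628284 [-1.98455145  0.99823853 -2.35174083]
```

View pics/s2.png

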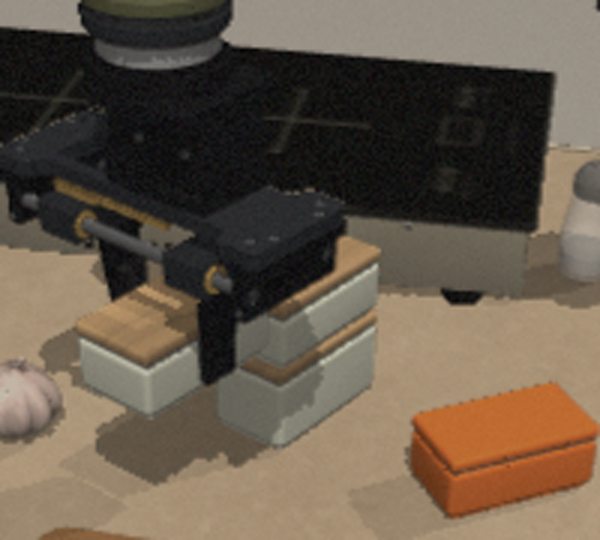

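The top box hangs level in the fingers (crop (150,340)), clear of the two-box stack at (300,350). I lower it.

Request:
move_arm(
  increments="0 0 -15 0 0 0 255;0 0 -20 0 0 0 255;0 0 -20 0 0 0 255;0 0 -14 0 0 0 255;0 0 -6 0 0 0 255;0 0 -3 0 0 0 255;0 0 -2 0 0 0 255;0 0 0 0 0 0 255",
)

```text
time: 6.65
position: [0.6196, -0.0254, 0.0203]
tool_rot: [2.711, 1.586, 0.002]
ft_force: [-0.3, 0.2, -0.5]
grip_width: 0.642
grip_force: 24.9
```

Request:
move_arm(
  increments="0 0 0 0 0 0 255;0 0 -2 0 0 0 255;0 0 -2 0 0 0 255;0 0 -2 0 0 0 255;0 0 -1 0 0 0 255;0 0 -1 0 0 0 255;0 0 0 0 0 0 255;0 0 0 0 0 0 255",
)

```text
time: 7.32
position: [0.6189, -0.0252, 0.0115]
tool_rot: [2.712, 1.586, -0.0]
ft_force: [-0.2, 0.1, -1.3]
grip_width: 0.64
grip_force: 24.9
```

Request:
move_arm(
  increments="0 0 -1 0 0 0 255;0 0 -1 0 0 0 255;0 0 0 0 0 0 255;0 0 0 0 0 0 220;0 0 0 0 0 0 80;0 0 0 0 0 0 0;0 0 0 0 0 0 0;0 0 0 0 0 0 0",
)

```text
time: 7.98
position: [0.619, -0.0252, 0.0096]
tool_rot: [2.711, 1.586, 0.0]
ft_force: [0.4, -0.6, 0.4]
grip_width: 0.829
grip_force: 0.0
```

Request:
move_arm(
  increments="0 0 5 0 0 0 0;0 0 15 0 0 0 0;0 0 35 0 0 0 0;0 0 35 0 0 0 0;0 0 35 0 0 0 0;0 0 15 0 0 0 0;0 0 0 0 0 0 0;0 0 0 0 0 0 0",
)

```text
time: 8.65
position: [0.6196, -0.0253, 0.151]
tool_rot: [2.711, 1.586, 0.004]
ft_force: [1.0, 0.2, 0.2]
grip_width: 1.003
grip_force: 0.0
```

```bash
python3 - <<'E'
from h import *
print(ctrl.get_state()["position"])
for n in ("top","side"):
    p=ctrl.get_image(n); w=cloud(p)
    for r in ctrl.silhouettes("box_top",p)[:5]:
        m=r["region"]; v,u=np.where(m); 
        z=np.nanpercentile(w[m][:,2],85); print(n,round(r["score"],2),int(u.mean()),int(v.mean()),rect(w,m,z-.006,z+.006))
    save(p,n+"3.png")
E
```

```text
[ 0.61963689 -0.02527095  0.15097324]
top 0.9 362 260 (((423.410400390625, -75.03982543945312), (96.2286376953125, 53.71982955932617), 33.540706634521484), 1185, np.float64(0.04549437511969445))
side 0.76 367 209 (((424.8096008300781, -68.6099853515625), (99.18526458740234, 53.81901168823242), 31.930784225463867), 966, np.float64(0.045014852913402625))
side 0.7 300 186 (((549.1107177734375, -106.86155700683594), (105.80984497070312, 43.643531799316406), 34.59443664550781), 193, np.float64(0.05668655397322986))
side 0.59 256 212 (((616.2056274414062, -20.450908660888672), (99.76956176757812, 53.365360260009766), 59.49553680419922), 1017, np.float64(0.04491048489963234))
side 0.43 300 158 (((560.2489624023438, -126.39122772216797), (97.94357299804688, 53.0129280090332), 62.558048248291016), 691, np.float64(0.10477153999220667))
```

Request:
move_arm(
  increments="-6 -10 0 0 0 0 0;-12 -22 0 0 0 0 0;-12 -22 0 0 0 0 0;-12 -22 0 0 0 0 0;-10 -18 0 0 0 0 0;-6 -10 0 0 0 0 0;0 0 0 0 0 0 0;0 0 0 0 0 0 0",
)

```text
time: 9.52
position: [0.5607, -0.1292, 0.1493]
tool_rot: [-2.712, -1.585, -0.0]
ft_force: [0.5, -0.2, -0.9]
grip_width: 0.998
grip_force: 0.0
```

Request:
move_arm(
  increments="0 0 -10 0 0 0 0;0 0 -20 0 0 0 0;0 0 -20 0 0 0 0;0 0 -15 0 0 0 0;0 0 -10 0 0 0 0;0 0 -4 0 0 0 0;0 0 0 0 0 0 0;0 0 0 0 0 0 0",
)

```text
time: 10.18
position: [0.5615, -0.1289, 0.0708]
tool_rot: [2.711, 1.587, 0.0]
ft_force: [-0.0, 0.9, 0.0]
grip_width: 0.999
grip_force: 0.0
```

Request:
move_arm(
  increments="0 0 0 0 0 0 120;0 0 0 0 0 0 160;0 0 0 0 0 0 200;0 0 0 0 0 0 255;0 0 0 0 0 0 255;0 0 0 0 0 0 255;0 0 0 0 0 0 255;0 0 0 0 0 0 255",
)

```text
time: 10.85
position: [0.5613, -0.1295, 0.0709]
tool_rot: [2.711, 1.586, 0.001]
ft_force: [0.3, -0.6, 2.1]
grip_width: 0.638
grip_force: 24.9
```

Request:
move_arm(
  increments="0 0 2 0 0 0 255;0 0 5 0 0 0 255;0 0 10 0 0 0 255;0 0 15 0 0 0 255;0 0 15 0 0 0 255;0 0 10 0 0 0 255;0 0 5 0 0 0 255;0 0 0 0 0 0 255",
)

```text
time: 11.52
position: [0.5617, -0.1293, 0.1341]
tool_rot: [2.711, 1.586, 0.004]
ft_force: [0.8, 0.1, -1.0]
grip_width: 0.644
grip_force: 24.9
```

Request:
move_arm(
  increments="-1 10 0 0 0 0 255;-2 20 0 0 0 0 255;-2 30 0 0 0 0 255;-2 30 0 0 0 0 255;-2 30 0 0 0 0 255;-2 30 0 0 0 0 255;-2 30 0 0 0 0 255;-2 30 0 0 0 0 255",
)

```text
time: 12.18
position: [0.5444, 0.083, 0.1315]
tool_rot: [-2.71, -1.587, 0.003]
ft_force: [0.2, 0.6, -2.4]
grip_width: 0.643
grip_force: 24.9
```

Request:
move_arm(
  increments="-2 28 0 0 0 0 255;-2 20 0 0 0 0 255;-1 10 0 0 0 0 255;0 0 0 0 0 0 255;0 0 -10 0 0 0 255;0 0 -15 0 0 0 255;0 0 -15 0 0 0 255;0 0 0 0 0 0 255",
)

```text
time: 12.85
position: [0.5386, 0.1353, 0.0889]
tool_rot: [2.714, 1.582, -0.011]
ft_force: [-1.0, -1.2, -3.5]
grip_width: 0.644
grip_force: 24.9
```

Request:
move_arm(
  increments="0 0 0 0 0 0 255;0 0 -15 0 0 0 255;0 0 -15 0 0 0 255;0 0 -10 0 0 0 255;0 0 -5 0 0 0 255;0 0 -2 0 0 0 255;0 0 0 0 0 0 255;0 0 0 0 0 0 255",
)

```text
time: 13.52
position: [0.5416, 0.1388, 0.0463]
tool_rot: [2.711, 1.586, 0.002]
ft_force: [-0.0, 0.6, -1.6]
grip_width: 0.641
grip_force: 24.9
```

Request:
move_arm(
  increments="0 0 -4 0 0 0 255;0 0 -4 0 0 0 255;0 0 -3 0 0 0 255;0 0 -2 0 0 0 255;0 0 -1 0 0 0 255;0 0 -1 0 0 0 255;0 0 0 0 0 0 255;0 0 0 0 0 0 255",
)

```text
time: 14.18
position: [0.5407, 0.1387, 0.0311]
tool_rot: [-2.711, -1.586, 0.001]
ft_force: [-4.0, -0.4, 4.2]
grip_width: 0.639
grip_force: 24.9
```

```bash
python3 - <<'E'
from h import *
s=ctrl.get_state();print(s["position"],s["ft_force"])
p=ctrl.get_image("side"); save(p,"s4.png",(140,100,400,360),2.2)
E
```

```text
[0.54070826 0.13874143 0.03106494] [-3.99794716 -0.43048666  4.2383365 ]
```

View pics/s4.png

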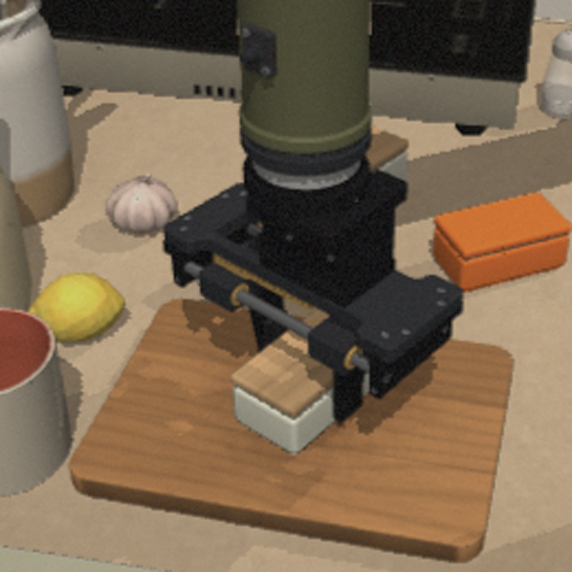

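The middle box rests on the board near its centre (crop (290,400)), with contact force 4 N up. I release it, rise, and return over the set-aside top box.

Request:
move_arm(
  increments="0 0 0 0 0 0 220;0 0 0 0 0 0 80;0 0 0 0 0 0 0;0 0 0 0 0 0 0;0 0 0 0 0 0 0;0 0 0 0 0 0 0;0 0 5 0 0 0 0;0 0 10 0 0 0 0",
)

```text
time: 14.9
position: [0.54, 0.1385, 0.045]
tool_rot: [-2.712, -1.587, 0.004]
ft_force: [0.1, 0.5, 0.1]
grip_width: 0.979
grip_force: 0.0
```

Request:
move_arm(
  increments="0 0 20 0 0 0 0;0 0 30 0 0 0 0;0 0 30 0 0 0 0;0 0 15 0 0 0 0;10 -20 0 0 0 0 0;10 -20 0 0 0 0 0;10 -20 0 0 0 0 0;10 -20 0 0 0 0 0",
)

```text
time: 15.57
position: [0.5817, 0.0581, 0.142]
tool_rot: [2.711, 1.587, 0.003]
ft_force: [-0.0, 0.8, -0.4]
grip_width: 0.998
grip_force: 0.0
```

Request:
move_arm(
  increments="10 -20 0 0 0 0 0;10 -20 0 0 0 0 0;10 -20 0 0 0 0 0;6 -15 0 0 0 0 0;2 -9 0 0 0 0 0;0 0 0 0 0 0 0;0 0 0 0 0 0 0;0 0 0 0 0 0 0",
)

```text
time: 16.23
position: [0.6187, -0.0235, 0.1408]
tool_rot: [-2.709, -1.588, -0.001]
ft_force: [-0.4, -0.0, -0.4]
grip_width: 1.003
grip_force: 0.0
```

```bash
python3 - <<'E'
from h import *
s=ctrl.get_state(); T=rot(s["tool_rot"]); print(s["position"],np.degrees(np.arctan2(T[1,1],T[0,1])))
p=ctrl.get_image("side"); w=cloud(p)
for r in ctrl.silhouettes("box_top",p)[:5]:
        m=r["region"]; v,u=np.where(m); 
        z=np.nanpercentile(w[m][:,2],85); print(round(r["score"],2),int(u.mean()),int(v.mean()),rect(w,m,z-.006,z+.006))
E
```

```text
[ 0.61866083 -0.02346122  0.14075349] -29.242706881311143
0.78 256 212 (((616.7885131835938, -20.19847869873047), (98.15865325927734, 53.65763854980469), 58.81950378417969), 1038, np.float64(0.04490827046729229))
0.63 367 209 (((424.9943542480469, -68.08308410644531), (99.1100082397461, 54.714256286621094), 34.68080520629883), 962, np.float64(0.04496048611668918))
```

Request:
move_arm(
  increments="0.5 -1.5 -10 0 0 0 0;0 0 -25 0 0 0 0;0 0 -30 0 0 0 0;0 0 -30 0 0 0 0;0 0 -20 0 0 0 0;0 0 -10 0 0 0 0;0 0 -5 0 0 0 0;0 0 0 0 0 0 0",
)

```text
time: 17.0
position: [0.6189, -0.0265, 0.0097]
tool_rot: [-2.711, -1.587, 0.002]
ft_force: [-0.3, 0.4, -0.4]
grip_width: 0.996
grip_force: 0.0
```

```bash
python3 - <<'E'
from h import *
print(ctrl.get_state()["position"])
for n in ("top","side"):
    p=ctrl.get_image(n); w=cloud(p); w[:,:,2][np.isnan(w[:,:,2])]=-1
    x,y,z=w[...,0],w[...,1],w[...,2]
    m=(z>.053)&(z<.066)&(abs(x-.56)<.075)&(abs(y+.13)<.085)
    m=cv2.morphologyEx(m.astype(np.uint8),cv2.MORPH_OPEN,np.ones((3,3)))>0
    if m.sum()>30: print(n,rect(w,m,.053,.066))
E
```

```text
[ 0.61890364 -0.02648709  0.00968369]
top (((560.677734375, -131.47276306152344), (97.09622955322266, 54.3571662902832), 61.46199035644531), 1427, np.float64(0.06052298247653631))
side (((551.396240234375, -142.15345764160156), (57.71281814575195, 52.7756462097168), 63.753299713134766), 375, np.float64(0.059941215131604664))
```

Request:
move_arm(
  increments="0 0 0 0 0 0 120;0 0 0 0 0 0 160;0 0 0 0 0 0 200;0 0 0 0 0 0 255;0 0 0 0 0 0 255;0 0 0 0 0 0 255;0 0 0 0 0 0 255;0 0 0 0 0 0 255",
)

```text
time: 17.77
position: [0.6193, -0.0266, 0.0108]
tool_rot: [-2.711, -1.586, 0.0]
ft_force: [-1.2, 0.8, 3.1]
grip_width: 0.642
grip_force: 25.0
```

Request:
move_arm(
  increments="0 0 3 0 0 0 255;0 0 10 0 0 0 255;0 0 20 0 0 0 255;0 0 25 0 0 0 255;0 0 25 0 0 0 255;0 0 15 0 0 0 255;0 0 5 0 0 0 255;0 0 0 0 0 0 255",
)

```text
time: 18.43
position: [0.6205, -0.0269, 0.1154]
tool_rot: [2.71, 1.586, 0.005]
ft_force: [-0.1, -0.4, -1.3]
grip_width: 0.639
grip_force: 25.0
```

Request:
move_arm(
  increments="-5 -10 0 0 0 0 255;-10 -18 0 0 0 0 255;-12 -22 0 0 0 0 255;-12 -22 0 0 0 0 255;-10 -18 0 0 0 0 255;-6 -10 0 0 0 0 255;-3 -4 0 0 0 0 255;0 0 0 0 0 0 255",
)

```text
time: 19.1
position: [0.5602, -0.1317, 0.1128]
tool_rot: [-2.713, -1.583, 0.002]
ft_force: [0.8, -0.5, -2.1]
grip_width: 0.641
grip_force: 25.0
```

Request:
move_arm(
  increments="0 0 0 0 0 0 255;0 0 0 0 0 0 255;0 0 -5 0 0 0 255;0 0 -10 0 0 0 255;0 0 -8 0 0 0 255;0 0 -5 0 0 0 255;0 0 0 0 0 0 255;0 0 0 0 0 0 255",
)

```text
time: 19.77
position: [0.561, -0.1306, 0.0849]
tool_rot: [-2.711, -1.586, 0.002]
ft_force: [0.3, -0.8, -2.0]
grip_width: 0.644
grip_force: 25.0
```

```bash
python3 - <<'E'
from h import *
s=ctrl.get_state(); T=rot(s["tool_rot"]); print(s["position"],np.degrees(np.arctan2(T[1,1],T[0,1])),s["ft_force"])
p=ctrl.get_image("side"); save(p,"s5.png",(200,60,400,240),3)
E
```

```text
[ 0.56098396 -0.13063753  0.08485134] -29.33939732231232 [ 0.31397377 -0.78454148 -2.00602272]
```

View pics/s5.png

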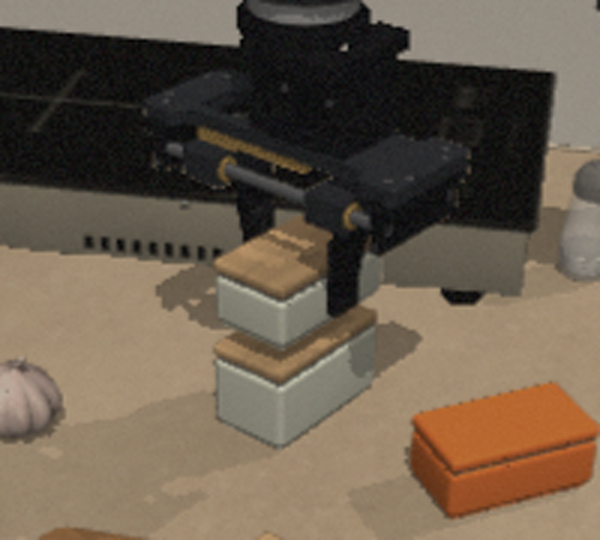

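The top box hangs square above the bottom box, with the corner edges lined up at crop x≈217, 285 and 378. I lower it gently.

Request:
move_arm(
  increments="0 0 -4 0 0 0 255;0 0 -4 0 0 0 255;0 0 -2 0 0 0 255;0 0 -1 0 0 0 255;0 0 -1 0 0 0 255;0 0 -1 0 0 0 255;0 0 -1 0 0 0 255;0 0 0 0 0 0 255",
)

```text
time: 20.48
position: [0.5613, -0.1307, 0.0714]
tool_rot: [-2.712, -1.586, 0.0]
ft_force: [-0.1, 0.8, -2.1]
grip_width: 0.64
grip_force: 25.0
```

Request:
move_arm(
  increments="0 0 -1 0 0 0 255;0 0 -0.5 0 0 0 255;0 0 0 0 0 0 255;0 0 0 0 0 0 220;0 0 0 0 0 0 80;0 0 0 0 0 0 0;0 0 0 0 0 0 0;0 0 0 0 0 0 0",
)

```text
time: 21.15
position: [0.5614, -0.1307, 0.0698]
tool_rot: [2.711, 1.586, -0.0]
ft_force: [-0.0, 0.3, -0.3]
grip_width: 0.835
grip_force: 0.0
```

Request:
move_arm(
  increments="0 0 0 0 0 0 0;0 0 5 0 0 0 0;0 0 15 0 0 0 0;0 0 30 0 0 0 0;0 0 35 0 0 0 0;0 0 35 0 0 0 0;0 0 20 0 0 0 0;0 0 0 0 0 0 0",
)

```text
time: 21.82
position: [0.5644, -0.1317, 0.216]
tool_rot: [2.707, 1.583, 0.013]
ft_force: [0.2, -0.0, 0.0]
grip_width: 0.999
grip_force: 0.0
```

```bash
python3 - <<'E'
from h import *
s=ctrl.get_state();print(s["position"],s["grip_width"])
p=ctrl.get_image("side"); save(p,"s6.png",(140,60,440,360),2); w=cloud(p)
for r in ctrl.silhouettes("box_top",p)[:5]:
        m=r["region"]; v,u=np.where(m); z=np.nanpercentile(w[m][:,2],85); print(round(r["score"],2),int(u.mean()),int(v.mean()),rect(w,m,z-.006,z+.006))
E
```

```text
[ 0.56440442 -0.13170458  0.21596818] 0.9992390270493856
0.85 299 158 (((559.0963134765625, -124.74600219726562), (99.57246398925781, 52.881805419921875), 59.61005783081055), 786, np.float64(0.10488032159988278))
0.85 367 209 (((424.5430908203125, -67.95462036132812), (97.96375274658203, 52.5956916809082), 33.19804000854492), 959, np.float64(0.044986592958504934))
```

View pics/s6.png

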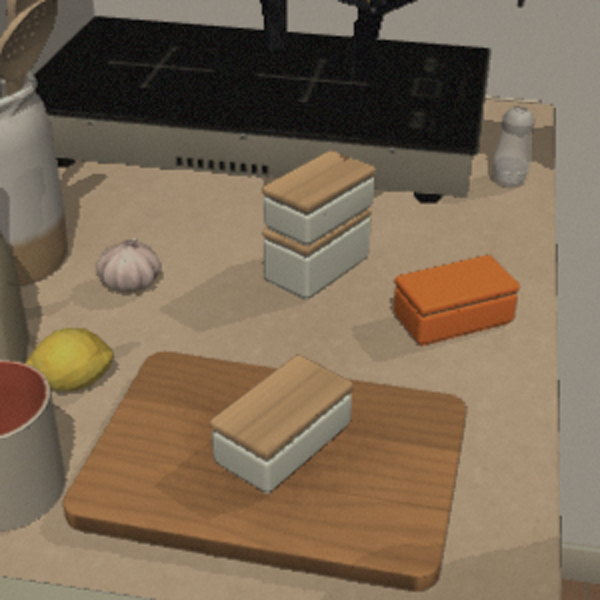

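The picture shows the top box square on the bottom box at (318,225), the middle box flat and wholly on the board at (282,420), and the gripper clear above.

```bash
python3 -c "
from bench import ctrl
print(ctrl.close_job())"
```

```text
the job is handed in; nothing more can be done
None
```

The job is handed in at about 22 s of the 62 s allowed: the middle box lies flat on the chopping board, and the top box is back square on the bottom box, which did not visibly move; no verdict came back on hand-in.

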